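Press the cover plate flush into the chocolate mould

ROBOT

A 6-joint arm with a two-finger parallel gripper is mounted at the origin on the work surface. World frame = base frame: x ahead of the robot, y to its left, z up, the work surface at z = 0. Lengths are in m, angles in rad, forces in N, time in s.
With the tool pointing down it reaches from about 0.275 to 0.725 m from the base axis. Payload 15.9 kg.
Tool frame: the origin (TCP) lies where the fingers leave the gripper's body, on its centre line; the fingertips stand 73 mm ahead of it and the grasp point (between the pads) lies 54 mm ahead of it; z points along the fingers, y is the line along which they close (so a half turn about z gives the same grasp; the last joint's range is limited). The gripper opens to 85 mm and grips with 20 to 120 N. Pads are 22 mm wide; open, the fingers measure 114 mm over their backs; the gripper's body (76 mm by 85 mm) begins 54 mm behind the grasp point. The pads swing forward as they close: fully open they stand 13 mm farther back than shut.
Start: joints at [-1.23, 0.213, -0.034, 1.323, 0, 1.571], TCP at [0.167, -0.471, 0.304] pointing down, gripper open.
Joint ranges: [-2.98, 2.98], [-0.74, 1.72], [-1.14, 1.35], [-2.1, 2.04], [-1.57, 1.44], [-3.14, 3.14]. Speed limits (rad/s): [1.89, 1.89, 2.39, 2.57, 3.14, 3.14].

INTERFACE

Orientations are given as a unit quaternion [w, x, y, z].
In Python, from workcell import manip, imaging, order gives the robot as it stands.
- The arm moves only by the tool send_rows, never from a script. Its arguments are lists of equal length, an entry for each row: "grip": the closure, from -1 (fully open) to 1 (shut); "translation": the shift along the tool's x, y, z scaled (see below), a list of three; "yaw": the turn about the tool's z scaled (see below). In form: {"grip": [grip, ...], "translation": [[dx, dy, dz], ...], "yaw": [yaw, ...]}. A call has 1 to 20 rows; each row is the pose to reach, as a shift and turn from the pose commanded when the call began, along the tool's axes at that moment, turning the shorter way round; what a row does not reach only later rows make up. The controller multiplies each number of a shift by 400 mm and each number of a turn by 180 degrees. A row lasts 1/8 s, in which the tool goes at most 62.5 mm and 10.7 degrees, less where a joint would pass 70% of its speed; a pose out of reach is approached as far as the arm can. A call with a number of a shift or a turn outside -1 to 1 is refused whole. A call with a gripper value outside its range is refused whole. The fingers move at their own pace and stop on an object; "grip_force" is the grip in N (left out, the last holds). Time passes only in rows, so rows that repeat a pose let the fingers close. It gives the time, the measured TCP pose, the force, the opening and the grip force at its end, in the units of the state.
- manip.read_state(): the state, without advancing time (a new reading comes with each control period).
- imaging.read_camera(name): name is "scene" or "top"; returns (picture, depth): 420x560x3 uint8, blue, green, red; 420x560 float32, m along the optical axis (not along the pixel's ray), 0 where there is no reading.
- imaging.camera_model(name): a dict with "intrinsics" (3x3 intrinsics, pixels), "k1" (the pictures are not rectified: a ray, as slopes to the right and down, at radius r is drawn at 1 + k1 r^2 times it, then the intrinsics apply), "rvec" (rotation vector, rad) and "tvec" (3), from world to camera coordinates, as OpenCV has them. Camera axes: x right, y down, z forward; pixel columns grow to the right and rows downward; lengths in m; the calibration is good to about 2 mm. A picture is of the moment at which its call begins. camera_model takes no time and is no camera call.
- order.job_done(): hands the job in; it is judged then, once.
Trained networks look in the newest picture that a camera, given by its name, has taken for a name from the list of things; names that differ only in an ending like _2 or _b are one class to them, and where a whole thing is asked for, a point or a joint stands for the part that bears it (a point fixed in the world has none). Each returns a list of dicts, best first, with "confidence" (0 to 1); they miss things now and then, are a little off and sometimes report something else, mostly with a low value. They report only what shows in the picture. A call takes as long as a camera call. They do not tell look-alikes from the thing itself.
- imaging.look_for(camera, query): "extent" ([left, top, right, bottom] as shares, 0 to 1, of the picture: columns of its width, rows of its height, round what is visible of it).
- imaging.mark_of(camera, query): "position" ([column, row] as shares, 0 to 1, of the picture: columns of its width, rows of its height: a listed point, or the origin of a listed thing).
The state is a dict: "time_s": time; "q": joint angles; "joint_velocities": joint speeds; "tau": joint torques, N m; "tcp_pos": TCP position; "orientation": TCP orientation; "contact_force": force on the tool from outside, world axes, zero at the start; "wrist_torque": the same for the moment, N m; "width": opening from 0.0 (shut) to 1.0 (fully open); "grasp_force": force on a finger pad.
Only numpy, scipy, OpenCV 4.12 (cv2) and the standard library are available. Lean on these libraries where they do the work, as an engineer would, in place of code of your own. Each camera call takes 0.05 s, during which the arm holds its last target. There are 200 camera calls.

TASK

Lay the blue cover plate in the recess of the grey mould (set it down, do not drop it; either way round), then press it down until it sits level and fully home, flush with the mould's rim, with all four stiff knock-out pins beneath it pushed in. Press with less than 60 N, do not push against the wire guard over the mould, and leave the tablet, bowl, jar, mug and spatula where they are.

Things in the scene. Friction and masses are not known exactly. Their poses are not given: they have to be found in the camera images.
- cover: Loose blue plastic cover plate, 110 (x) x 160 (y) x 12 mm, about 0.26 kg, lying flat on the table; it takes turns with the brown tablet in two places. Origin: centre of its underside, z up. Along its middle stands a grip rib, 70 mm long (along x), 12 mm thick (y), its top 41 mm above the underside. It may lie in the mould either way round.
- mould: Fixed grey mould block, 150 (x) x 200 (y) x 22 mm. Origin: centre of its underside; +x points away from the robot. Its top has a rectangular recess 118 (x) x 168 (y) mm, 12 mm deep, with a 3 mm chamfered mouth and two brown fields on its floor. Four steel pins, 14 mm across, stand up from that floor.
- recess (a point): Centre of the recess floor (10 mm above the table), axes as the mould's. Home: the cover's underside lies on this floor, its upper face level with the rim. Pins at x = +-33, y = +-56 mm from here each stand 3 to 8 mm proud at first (all different, not measured), yield to about 8 N each, stay where left, and go in flush with the floor.
- guard: Steel wire guard fixed over the mould, with a red front bar. Origin and axes as the mould's. Its bars span x = +5 to +115 mm, y = -135 to +135 mm, z = 168 to 184 mm, so it hangs over the far half of the mould and a vertical gripper does not fit there; it is open towards the robot and to the sides. Two posts, 12 mm thick with feet of 40 mm, at x = 107, y = +-127 mm.
- tablet: Bystander: loose brown chocolate tablet, 100 x 150 x 10 mm, with coloured beans round its top. Origin: centre of its underside.
- bowl: Bystander: steel bowl, 110 mm across, 55 mm high. Origin: centre of its underside.
- jar: Bystander: closed jar, 68 mm across, 100 mm high. Origin: centre of its underside.
- mug: Bystander: white mug, 76 mm across, 90 mm high. Origin: centre of its underside.
- spatula: Bystander: black-handled spatula lying flat. Origin: under the tool.
Mind the look-alikes: they are no part of the job. Of the things that look like the cover, the smallest one is meant.

How it is judged:
By the outcome, as a careful person would: the job done as asked, in the order asked, and still so for the second after the job is handed in, with the robot touching nothing.
It also fails if it takes over 72 s, if anything falls off the work surface, if the arm or the gripper's body presses on something with over 40 N, if the wrist force passes 120 N, or if a joint passes its speed limit or range.

## Working session

There is one attempt and no reset: what is moved stays moved. The work goes in short steps, Python scripts to look and compute and a tool call to move; the robot and the scene stay as the last step left them, time stands still between calls to the robot, and variables do not carry over. Pictures are saved under pics/ and viewed, at most 10 in all, crops included, and the job is handed in when it is done.

Besides the shell and the picture viewer there is one more tool, called after "Call:" by a JSON object that holds its "api" and its "payload". send_rows: Moves the arm, as the interface text tells. Its arguments: {"type":"object","properties":{"grip":{"type":"array","items":{"type":"number"}},"translation":{"type":"array","items":{"type":"array","items":{"type":"number","minimum":-1,"maximum":1}}},"yaw":{"type":"array","items":{"type":"number","minimum":-1,"maximum":1}},"grip_force":{"type":"number"}},"required":["grip","translation","yaw"]}

```bash
mkdir -p pics; ls
cat > h.py <<'E'
import numpy as np, cv2
from workcell import manip, imaging, order
def cam(n):
    m=imaging.camera_model(n); K=np.array(m["intrinsics"],float); R=cv2.Rodrigues(np.array(m["rvec"],float))[0]; return K,m["k1"],R,np.array(m["tvec"],float).ravel()
def grid(n,depth):
    K,k1,R,t=cam(n); h,w=depth.shape
    uv=np.stack(np.meshgrid(np.arange(w),np.arange(h)),-1).reshape(-1,1,2).astype(np.float64)
    s=cv2.undistortPoints(uv,K,np.array([k1,0,0,0,0.]))[:,0]
    P=np.c_[s,np.ones(len(s))]*depth.reshape(-1,1)
    return ((P-t)@R).reshape(h,w,3)
def ray(n,uv,z):
    K,k1,R,t=cam(n); s=cv2.undistortPoints(np.array(uv,float).reshape(-1,1,2),K,np.array([k1,0,0,0,0.]))[:,0]
    d=np.c_[s,np.ones(len(s))]@R; c=-R.T@t
    return c+d*((z-c[2])/d[:,2:])
E
python3 - <<'E'
from h import *
for n in ("top","scene"):
    im,d=imaging.read_camera(n); cv2.imwrite(f"pics/{n}0.png",im); np.savez(f"{n}0.npz",im=im,d=d)
    print(n,-cam(n)[2].T@cam(n)[3])
    for q in ("cover","mould","recess","guard","tablet"):
        print(q,[(np.round(np.array(r["position"])*[560,420]),round(r["confidence"],2)) for r in imaging.mark_of(n,q)])
print(manip.read_state())
E
```

```text
pics
top [0.36161887 0.0086414  1.01745311]
cover [(array([353., 223.]), 0.94), (array([197., 282.]), 0.63), (array([390., 319.]), 0.59)]
mould [(array([206., 175.]), 0.65)]
recess [(array([204., 174.]), 0.82)]
guard [(array([355., 161.]), 0.45)]
tablet [(array([356., 161.]), 0.72)]
scene [ 1.51691179 -0.11536102  0.79778371]
cover [(array([198., 210.]), 0.78), (array([337., 173.]), 0.66)]
mould [(array([200., 212.]), 0.66), (array([352., 233.]), 0.63)]
recess [(array([356., 232.]), 0.94)]
guard []
tablet [(array([193., 255.]), 0.6), (array([250., 302.]), 0.37), (array([199., 207.]), 0.34)]
{'time_s': 0.6, 'q': array([-1.22999769e+00,  2.12852760e-01, -3.44068525e-02,  1.32353285e+00,
       -7.07900659e-06,  1.57078990e+00]), 'joint_velocities': array([-1.64340733e-03, -8.35374165e-04,  1.54508328e-05, -9.47213475e-04,
       -2.20396142e-04, -1.63790038e-04]), 'tau': array([-4.74272747e-04, -6.85696864e+01,  4.87202954e+01,  1.47602062e-03,
       -1.41032560e-04,  1.27828935e-05]), 'tcp_pos': array([ 0.16710744, -0.47121388,  0.30392673]), 'orientation': array([ 2.50267143e-06,  9.85516586e-01,  1.69579064e-01, -3.16089558e-06]), 'contact_force': array([-0.01448369,  0.18187109, -0.86886306]), 'wrist_torque': array([ 0.00818825, -0.02910103,  0.02018488]), 'grasp_force': 0.0, 'width': 1.000350428917836}
```

View pics/top0.png

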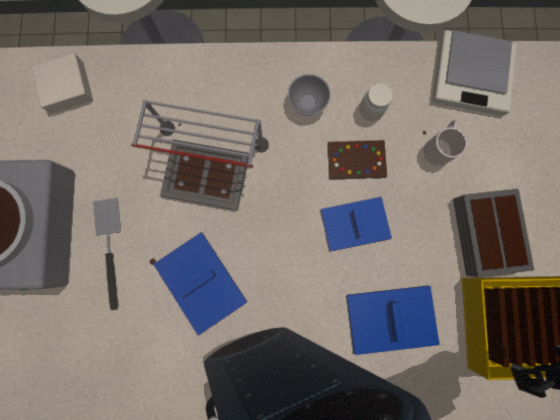

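View pics/scene0.png

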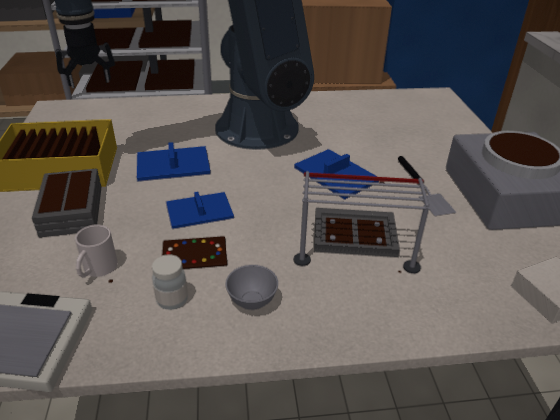

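The top view shows three blue plates. The smallest is at (355,223), and the larger look-alikes are at (200,283) and (392,320). The mould under the red-barred guard is at (204,176), and the one at (495,232) has no guard. Next I measure the poses.

Run:
```python
from h import *
f=np.load("top0.npz"); im,d=f["im"],f["d"]; P=grid("top",d)
hsv=cv2.cvtColor(im,cv2.COLOR_BGR2HSV)
m=((hsv[...,0]>100)&(hsv[...,0]<130)&(hsv[...,1]>150)).astype(np.uint8)
n,l,s,c=cv2.connectedComponentsWithStats(m)
for i in range(1,n):
    if s[i,4]<800: continue
    ys,xs=np.where(l==i); p=P[ys,xs]
    cs=[x for x in cv2.findContours((l==i).astype(np.uint8),0,1)[0]]; ct=max(cs,key=cv2.contourArea)
    w=ray("top",ct,0.012)[:,:2]
    print("blue",c[i],"zmed",np.median(p[:,2]),cv2.minAreaRect((w*1000).astype(np.float32)))
    rb=p[(p[:,2]>0.028)&(p[:,2]<.06)]
    if len(rb)>10: print(" rib",len(rb),cv2.minAreaRect((rb[:,:2]*1000).astype(np.float32)), np.median(rb,0))
# mould region
sub=(slice(125,225),slice(140,270)); q=P[sub].reshape(-1,3); 
print("ztable",np.median(P[240:260,250:300,2]))
M=(P[...,2]>0.015)&(P[...,2]<0.03); M2=np.zeros_like(M); M2[sub]=M[sub]
p=P[M2]; print(len(p),cv2.minAreaRect((p[:,:2]*1000).astype(np.float32)))
# red bar
r=((hsv[...,0]<8)|(hsv[...,0]>172))&(hsv[...,1]>150)&(hsv[...,2]>70); r2=np.zeros_like(r); r2[sub]=r[sub]; rp=P[r2]; rp=rp[rp[:,2]>.12]
print("red",len(rp),np.median(rp[:,2]),cv2.minAreaRect((rp[:,:2]*1000).astype(np.float32)))
v=cv2.resize(im[125:225,135:275],None,fx=5,fy=5,interpolation=2); 
hm=np.clip(P[125:225,135:275,2]*1000*6,0,255).astype(np.uint8); 
cv2.imwrite("pics/crop1.png",v)
```

```text
blue [356.35667964 223.58106355] zmed 0.011159868761562892 ((450.00213623046875, -186.67385864257812), (104.35177612304688, 153.77505493164062), 10.961024284362793)
 rib 124 ((451.0222473144531, -186.35885620117188), (69.75157165527344, 11.42776107788086), 11.074897766113281) [ 0.45098262 -0.18649897  0.03984547]
blue [199.73190466 283.21780013] zmed 0.014871774848279415 ((307.7519836425781, 206.46597290039062), (203.51242065429688, 138.85977172851562), 33.299583435058594)
 rib 238 ((307.5364990234375, 207.12403869628906), (15.575231552124023, 90.2154769897461), 34.26567459106445) [0.30804022 0.20669139 0.0524912 ]
blue [392.41377158 320.01081756] zmed 0.01478944996348205 ((212.88192749023438, -267.43402099609375), (140.65896606445312, 207.0134735107422), 5.347315788269043)
 rib 311 ((213.27499389648438, -268.0079345703125), (90.04472351074219, 16.441757202148438), 6.268452167510986) [ 0.21051175 -0.2662174   0.05185776]
ztable -0.0008838983383263191
1391 ((596.9129638671875, 195.03836059570312), (260.1414794921875, 182.8819580078125), 77.84342956542969)
red 225 0.17701914472465102 ((587.5540771484375, 187.08462524414062), (246.5860595703125, 5.469717025756836), 78.99208068847656)
```

View pics/crop1.png

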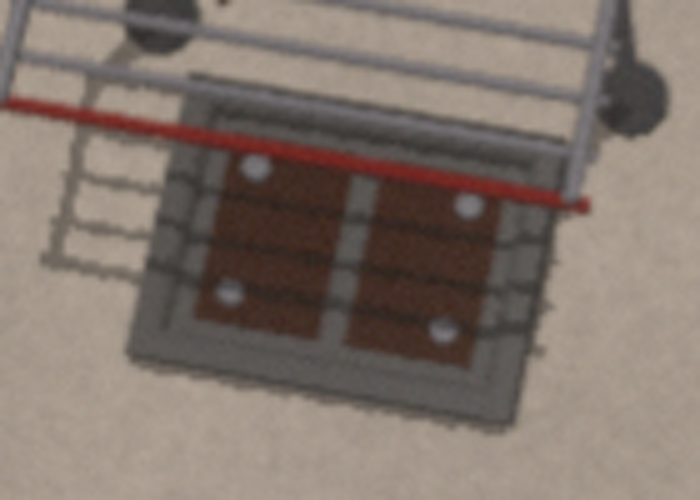

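The crop shows the mould recess, with pins at crop (256,166), (468,205), (230,292) and (443,330). The red bar crosses near the far pins. I fit the mould pose from the pins and the outer corners.

```bash
cat >> h.py <<'E'
def fit(model,obs):
    a=model.mean(0);b=obs.mean(0);U,S,V=np.linalg.svd((model-a).T@(obs-b));R=(U@np.diag([1,np.linalg.det(U@V)])@V).T
    t=b-R@a; return t,np.degrees(np.arctan2(R[1,0],R[0,0])),np.linalg.norm(model@R.T+t-obs,axis=1)
def yaw_of(q): return np.degrees(2*np.arctan2(q[2],q[1]))  # world heading of tool x
def go(x,y,z,yaw):
    s=manip.read_state(); p=s["tcp_pos"]; h=yaw_of(s["orientation"]); a=np.radians(h)
    d=np.array([x,y,z])-p
    tr=np.array([d[0]*np.cos(a)+d[1]*np.sin(a), d[0]*np.sin(a)-d[1]*np.cos(a), -d[2]])/0.4
    dy=-((yaw-h+180)%360-180)/180
    print("trans",np.round(tr,4),"yaw",round(dy,4))
E
python3 - <<'E'
from h import *
c=lambda L:(np.array(L,float)+.5)/5-.5+[135,125]
f=np.load("top0.npz");im,d=f["im"],f["d"];P=grid("top",d)
pins=ray("top",c([(256,166),(468,205),(230,292),(443,330)]),.0155)[:,:2]
mp=np.array([(33,56),(33,-56),(-33,56),(-33,-56)])/1000.
print(fit(mp,pins))
cor=ray("top",c([(190,74),(128,356),(512,430)]),.0215)[:,:2]   # outer top corners
print(fit(np.array([(75,100),(-75,100),(-75,-100)])/1000.,cor))
# red bar in the pin frame
t,yw,_=fit(mp,pins);a=np.radians(yw);R=np.array([[np.cos(a),-np.sin(a)],[np.sin(a),np.cos(a)]])
hsv=cv2.cvtColor(im,cv2.COLOR_BGR2HSV);r=((hsv[...,0]<8)|(hsv[...,0]>172))&(hsv[...,1]>150)&(hsv[...,2]>70);r[:125]=0;r[225:]=0;r[:,:135]=0;r[:,275:]=0
uv=np.argwhere(r)[:,::-1]; q=(ray("top",uv,.180)[:,:2]-t)@R*1000
print("bar x",np.percentile(q[:,0],[2,50,98]),"y",q[:,1].min(),q[:,1].max(),len(q))
# cover corners at plate top
m=((hsv[...,0]>100)&(hsv[...,0]<130)&(hsv[...,1]>150)).astype(np.uint8);m[:,:310]=0;m[260:]=0
ct=max(cv2.findContours(m,0,1)[0],key=cv2.contourArea);b=cv2.minAreaRect((ray("top",ct,.012)[:,:2]*1000).astype(np.float32));print(b)
E
```

```text
(array([0.5812963 , 0.19733545]), np.float64(-11.014156619092432), array([0.00080642, 0.00028479, 0.00071461, 0.0002955 ]))
(array([0.57930036, 0.19596745]), np.float64(-11.349162330707157), array([0.00101397, 0.00098906, 0.00071226]))
bar x [4.35904446 7.1661343  9.77826714] y -132.2915460769784 120.83381087338351 230
((450.00213623046875, -186.67385864257812), (104.35177612304688, 153.77505493164062), 10.961024284362793)
```

Run:
```python
from h import *
go(.4149,-.1935,.19,11.05)
go(.4149,-.1935,.088,11.05)
```

```text
trans [ 0.8159 -0.4473  0.2848] yaw 0.0471
trans [ 0.8159 -0.4473  0.5398] yaw 0.0471
```

Call:
{"api": "send_rows", "payload": {"translation": [[0.14, -0.07, 0.05], [0.27, -0.15, 0.09], [0.41, -0.22, 0.14], [0.54, -0.3, 0.19], [0.68, -0.37, 0.24], [0.816, -0.447, 0.285], [0.816, -0.447, 0.285], [0.816, -0.447, 0.285]], "yaw": [0.01, 0.02, 0.03, 0.04, 0.047, 0.047, 0.047, 0.047], "grip": [-1, -1, -1, -1, -1, -1, -1, -1], "grip_force": 80}}

```text
time_s: 1.6
tcp_pos: [0.4152, -0.1932, 0.1898]
orientation: [-0.0, 0.995, 0.097, -0.0]
contact_force: [-0.0, -0.1, 0.5]
width: 1.0
grasp_force: 0.0
```

Run:
```python
from h import *
go(.4149,-.1935,.088,11.05)
print(manip.read_state()["tcp_pos"],manip.read_state()["contact_force"])
```

```text
trans [-0.0009  0.0007  0.2544] yaw 0.0007
[ 0.41518152 -0.19316503  0.18976508] [-0.01873173 -0.09390883  0.52961582]
```

Call:
{"api": "send_rows", "payload": {"translation": [[0, 0, 0.08], [0, 0, 0.16], [0, 0, 0.22], [0, 0, 0.254], [0, 0, 0.254], [0, 0, 0.254], [0, 0, 0.254], [0, 0, 0.254], [0, 0, 0.254], [0, 0, 0.254], [0, 0, 0.254], [0, 0, 0.254]], "yaw": [0, 0, 0, 0, 0, 0, 0, 0, 0, 0, 0, 0], "grip": [-1, -1, -1, -1, -1, 1, 1, 1, 1, 1, 1, 1], "grip_force": 80}}

```text
time_s: 3.1
tcp_pos: [0.4151, -0.1936, 0.0887]
orientation: [0.0, 0.995, 0.096, 0.0]
contact_force: [-2.7, 1.2, 9.2]
width: 0.121
grasp_force: 78.4
```

Call:
{"api": "send_rows", "payload": {"translation": [[0, 0, -0.03], [0, 0, -0.08], [0, 0, -0.14], [0, 0, -0.2], [0, 0, -0.24], [0, 0, -0.24], [0, 0, -0.24]], "yaw": [0, 0, 0, 0, 0, 0, 0], "grip": [1, 1, 1, 1, 1, 1, 1]}}

```text
time_s: 3.98
tcp_pos: [0.4147, -0.1935, 0.1839]
orientation: [-0.0, 0.995, 0.096, -0.0]
contact_force: [-1.1, -0.7, -1.8]
width: 0.12
grasp_force: 78.2
```

Run:
```python
from h import *
s=manip.read_state();print(s["tcp_pos"],s["contact_force"],s["wrist_torque"],s["width"])
for n in ("top","scene"):
    im,d=imaging.read_camera(n); cv2.imwrite(f"pics/{n}1.png",im); np.savez(f"{n}1.npz",im=im,d=d)
    P=grid(n,d);hsv=cv2.cvtColor(im,cv2.COLOR_BGR2HSV)
    m=(hsv[...,0]>100)&(hsv[...,0]<130)&(hsv[...,1]>150)&(P[...,2]>.08)&(P[...,2]<.25)&(P[...,0]>.3)
    p=P[m];lo=p[p[:,2]<np.median(p[:,2])+.012]
    A=np.c_[lo[:,:2]-s["tcp_pos"][:2],np.ones(len(lo))]
    for _ in range(3):
        k=np.linalg.lstsq(A,lo[:,2],rcond=None)[0];g=abs(A@k-lo[:,2])<.003;A,lo=A[g],lo[g]
    print(n,len(p),np.median(p,0),"plane",k,"tilt",np.degrees(np.arctan(k[:2])),cv2.minAreaRect((lo[:,:2]*1000).astype(np.float32)))
```

```text
[ 0.41470838 -0.19348642  0.18385602] [-1.09305497 -0.74695628 -1.81064848] [-0.05342908  0.09986061  0.07215526] 0.1199296418790004
top 1412 [ 0.46851763 -0.15900324  0.10612135] plane [-0.00216446 -0.00049315  0.10611271] tilt [-0.12401404 -0.02825535] ((449.6355895996094, -183.24209594726562), (104.2519760131836, 150.0472412109375), 10.831892967224121)
scene 1750 [ 0.46286823 -0.18771379  0.1056323 ] plane [-0.00536309 -0.00134077  0.10569022] tilt [-0.30727974 -0.07682022] ((452.6802062988281, -188.51284790039062), (115.78292846679688, 158.878662109375), 11.000324249267578)
```

View pics/scene1.png

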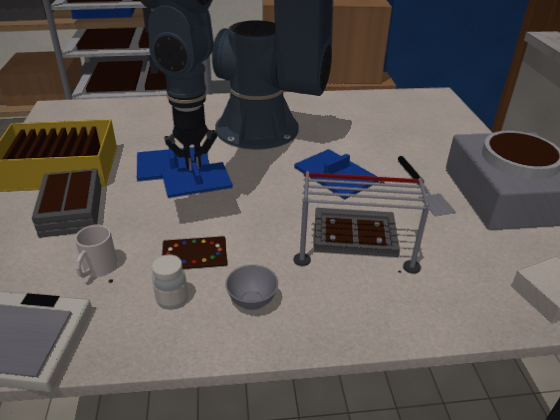

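The plate is held level, with its underside 90 mm below the TCP. The scene view shows it in the gripper at about (195,178). Next I carry it to a point in front of the mould.

Run:
```python
from h import *
go(.4825,.216,.15,-11.1)
```

```text
trans [ 0.3631 -0.972   0.084 ] yaw 0.1231
```

Call:
{"api": "send_rows", "payload": {"translation": [[0.01, -0.03, 0], [0.03, -0.08, 0], [0.06, -0.15, 0], [0.09, -0.24, 0], [0.12, -0.33, 0], [0.16, -0.43, 0.01], [0.2, -0.53, 0.03], [0.24, -0.63, 0.05], [0.27, -0.73, 0.07], [0.31, -0.82, 0.08], [0.335, -0.9, 0.084], [0.355, -0.95, 0.084], [0.363, -0.972, 0.084], [0.363, -0.972, 0.084], [0.363, -0.972, 0.084]], "yaw": [0.003, 0.01, 0.02, 0.03, 0.04, 0.055, 0.07, 0.085, 0.095, 0.105, 0.115, 0.12, 0.123, 0.123, 0.123], "grip": [1, 1, 1, 1, 1, 1, 1, 1, 1, 1, 1, 1, 1, 1, 1]}}

```text
time_s: 5.95
tcp_pos: [0.4562, -0.0411, 0.1517]
orientation: [-0.025, 0.998, -0.058, 0.001]
contact_force: [-0.2, 0.3, -3.1]
width: 0.117
grasp_force: 78.3
```

Run:
```python
from h import *
s=manip.read_state();print(s["tcp_pos"],s["contact_force"],yaw_of(s["orientation"]))
go(.5423,.2045,.15,-11.1)
go(.5423,.2045,.115,-11.1)
im,d=imaging.read_camera("scene"); P=grid("scene",d);hsv=cv2.cvtColor(im,cv2.COLOR_BGR2HSV)
m=(hsv[...,0]>100)&(hsv[...,0]<130)&(hsv[...,1]>150)&(P[...,2]>.055)&(P[...,2]<.2)&(P[...,0]>.35)
p=P[m];lo=p[abs(p[:,2]-.072)<.008]
a=np.radians(-11.1);R=np.array([[np.cos(a),-np.sin(a)],[np.sin(a),np.cos(a)]])
q=(lo[:,:2]-s["tcp_pos"][:2])@R*1000;print("cover in tool",len(q),np.percentile(q,[1,99],axis=0),np.median(lo[:,2]))
top=p[p[:,2]>.092];print("rib",len(top),np.percentile((top[:,:2]-s["tcp_pos"][:2])@R*1000,[1,50,99],axis=0))
```

```text
[ 0.4561955  -0.04110387  0.15174   ] [-0.20775757  0.31367753 -3.11241501] -6.625896481059405
trans [ 0.143  -0.6347  0.0044] yaw 0.0249
trans [ 0.143  -0.6347  0.0919] yaw 0.0249
cover in tool 1595 [[-17.35527322 -69.85586748]
 [ 96.87543037  85.66582094]] 0.07351266369461835
rib 106 [[  6.01673407  -1.95242131]
 [ 49.11658096   6.68411385]
 [137.00036322 228.90777425]]
```

Call:
{"api": "send_rows", "payload": {"translation": [[0, 0, 0], [0, 0, 0], [0, 0, 0]], "yaw": [0, 0, 0], "grip": [1, 1, 1]}}

```text
time_s: 6.38
tcp_pos: [0.4563, -0.041, 0.1517]
orientation: [-0.025, 0.998, -0.058, 0.001]
contact_force: [0.2, 0.3, -2.5]
width: 0.118
grasp_force: 78.3
```

Run:
```python
from h import *
s=manip.read_state();print(s["tcp_pos"],s["contact_force"],s["orientation"],yaw_of(s["orientation"]),s["q"],s["joint_velocities"])
go(.4825,.216,.15,-11.1)
```

```text
[ 0.45633648 -0.04095028  0.15170038] [ 0.20150788  0.26768442 -2.51933686] [-2.52168495e-02  9.98021418e-01 -5.75942241e-02  5.14980296e-04] -6.605569828473657 [-0.11622664  0.21795407 -0.42874302  0.92602571  0.0504128   3.14060639] [-1.25633036e-03  8.91912681e-04  1.65702488e-04 -1.10217173e-05
 -3.17547144e-04  1.15370031e-04]
trans [-0.0089 -0.6456  0.0043] yaw 0.025
```

Call:
{"api": "send_rows", "payload": {"translation": [[0, 0, 0], [0, 0, 0], [0, 0, 0], [0, 0, 0]], "yaw": [-0.03, -0.06, -0.06, -0.06], "grip": [1, 1, 1, 1]}}

```text
time_s: 6.88
tcp_pos: [0.4563, -0.0411, 0.1517]
orientation: [-0.025, 0.999, 0.035, 0.003]
contact_force: [1.2, -0.5, -2.5]
width: 0.119
grasp_force: 78.3
```

Run:
```python
from h import *
s=manip.read_state();print(s["tcp_pos"],s["contact_force"],s["orientation"],yaw_of(s["orientation"]),s["q"])
```

```text
[ 0.4562761  -0.04106337  0.15167935] [ 1.20273786 -0.53931704 -2.4794756 ] [-0.02506655  0.99905556  0.03537851  0.00283114] 4.05621643745475 [-0.11648995  0.21792623 -0.42883889  0.92602133  0.05041798  2.95425819]
```

The last joint hit its upper limit, which left a 2.9° tilt towards +y. The same heading is reachable a full turn back (q6 ≈ -148° at the mould). I spin the held plate back in free air and then undo the tilt against the lower limit.

Call:
{"api": "send_rows", "payload": {"translation": [[0, 0, 0], [0, 0, 0], [0, 0, 0], [0, 0, 0], [0, 0, 0], [0, 0, 0], [0, 0, 0], [0, 0, 0], [0, 0, 0], [0, 0, 0], [0, 0, 0], [0, 0, 0], [0, 0, 0], [0, 0, 0], [0, 0, 0], [0, 0, 0], [0, 0, 0], [0, 0, 0], [0, 0, 0], [0, 0, 0]], "yaw": [-0.03, -0.08, -0.13, -0.18, -0.23, -0.28, -0.33, -0.38, -0.43, -0.48, -0.53, -0.58, -0.63, -0.68, -0.73, -0.78, -0.83, -0.88, -0.93, -0.95], "grip": [1, 1, 1, 1, 1, 1, 1, 1, 1, 1, 1, 1, 1, 1, 1, 1, 1, 1, 1, 1]}}

```text
time_s: 9.38
tcp_pos: [0.4563, -0.0411, 0.1517]
orientation: [0.001, 0.041, 0.999, 0.025]
contact_force: [0.0, -0.3, -2.8]
width: 0.117
grasp_force: 78.3
```

Call:
{"api": "send_rows", "payload": {"translation": [[0, 0, 0], [0, 0, 0], [0, 0, 0], [0, 0, 0], [0, 0, 0], [0, 0, 0], [0, 0, 0], [0, 0, 0], [0, 0, 0], [0, 0, 0], [0, 0, 0], [0, 0, 0], [0, 0, 0], [0, 0, 0], [0, 0, 0], [0, 0, 0], [0, 0, 0], [0, 0, 0], [0, 0, 0], [0, 0, 0]], "yaw": [-0.05, -0.1, -0.15, -0.2, -0.25, -0.3, -0.35, -0.4, -0.45, -0.5, -0.55, -0.6, -0.65, -0.7, -0.75, -0.8, -0.85, -0.9, -0.95, -0.95], "grip": [1, 1, 1, 1, 1, 1, 1, 1, 1, 1, 1, 1, 1, 1, 1, 1, 1, 1, 1, 1]}}

```text
time_s: 11.88
tcp_pos: [0.4563, -0.0411, 0.1517]
orientation: [-0.025, 0.992, -0.121, -0.001]
contact_force: [0.2, -0.4, -1.8]
width: 0.118
grasp_force: 78.3
```

Run:
```python
from h import *
s=manip.read_state();print(s["time_s"],s["tcp_pos"],s["contact_force"],s["orientation"],yaw_of(s["orientation"]),s["q"])
```

```text
11.875 [ 0.45630263 -0.04105157  0.15169372] [ 0.19919311 -0.42940559 -1.80451623] [-0.02522243  0.99229152 -0.12132657 -0.00110914] -13.941803290248835 [-0.11648044  0.21793723 -0.42878543  0.92603225  0.05046101 -3.01479214]
```

Call:
{"api": "send_rows", "payload": {"translation": [[0, 0, 0], [0, 0.05, 0], [0, 0.1, 0], [0, 0.15, 0], [0, 0.2, 0], [0, 0.2, 0]], "yaw": [-0.04, -0.045, -0.045, -0.045, -0.045, -0.045], "grip": [1, 1, 1, 1, 1, 1]}}

```text
time_s: 12.62
tcp_pos: [0.4449, -0.0694, 0.1477]
orientation: [-0.005, 0.997, -0.081, -0.001]
contact_force: [0.1, -0.0, -2.8]
width: 0.115
grasp_force: 78.3
```

Run:
```python
from h import *
s=manip.read_state();print(s["time_s"],s["tcp_pos"],s["contact_force"],s["orientation"],yaw_of(s["orientation"]),s["q"])
```

```text
12.625 [ 0.44488472 -0.06944201  0.14771902] [ 0.06269599 -0.04943978 -2.77938891] [-5.22853293e-03  9.96718597e-01 -8.07718379e-02 -7.81705654e-04] -9.265994514699242 [-0.16039894  0.20734198 -0.45290337  0.9129404   0.01029982 -3.14028178]
```

Call:
{"api": "send_rows", "payload": {"translation": [[0, 0.025, 0], [0, 0.05, 0], [0, 0.05, 0]], "yaw": [0, 0, 0], "grip": [1, 1, 1]}}

```text
time_s: 13.0
tcp_pos: [0.4439, -0.0774, 0.1476]
orientation: [-0.001, 0.996, -0.087, -0.001]
contact_force: [0.5, 0.3, -2.5]
width: 0.117
grasp_force: 78.3
```

Run:
```python
from h import *
s=manip.read_state();print(s["time_s"],s["tcp_pos"],s["contact_force"],s["orientation"],yaw_of(s["orientation"]),s["q"])
go(.4825,.216,.15,-11.1)
```

```text
13.0 [ 0.44390167 -0.07744246  0.14757683] [ 0.50151892  0.29849546 -2.47126571] [-7.67865106e-04  9.96197696e-01 -8.71116036e-02 -1.06302270e-03] -9.994931335962898 [-1.73446671e-01  2.08017757e-01 -4.52403268e-01  9.12625704e-01
  1.34693418e-03 -3.14059638e+00]
trans [-0.0323 -0.7392 -0.0061] yaw 0.0061
```

Call:
{"api": "send_rows", "payload": {"translation": [[0, -0.03, 0], [-0.01, -0.09, 0], [-0.01, -0.17, 0], [-0.01, -0.26, 0], [-0.02, -0.35, 0], [-0.02, -0.44, 0], [-0.03, -0.53, 0], [-0.032, -0.61, -0.006], [-0.032, -0.68, -0.006], [-0.032, -0.72, -0.006], [-0.032, -0.739, -0.006], [-0.032, -0.739, -0.006], [-0.032, -0.739, -0.006]], "yaw": [0.006, 0.006, 0.006, 0.006, 0.006, 0.006, 0.006, 0.006, 0.006, 0.006, 0.006, 0.006, 0.006], "grip": [1, 1, 1, 1, 1, 1, 1, 1, 1, 1, 1, 1, 1]}}

```text
time_s: 14.62
tcp_pos: [0.4824, 0.2154, 0.1504]
orientation: [-0.001, 0.995, -0.097, -0.001]
contact_force: [0.3, -1.0, -1.7]
width: 0.119
grasp_force: 78.4
```

Run:
```python
from h import *
s=manip.read_state();print(s["tcp_pos"],s["contact_force"],yaw_of(s["orientation"]),s["q"])
a=np.radians(-11.1);R=np.array([[np.cos(a),-np.sin(a)],[np.sin(a),np.cos(a)]])
for n in ("scene","top"):
    im,d=imaging.read_camera(n);cv2.imwrite(f"pics/{n}2.png",im); P=grid(n,d);hsv=cv2.cvtColor(im,cv2.COLOR_BGR2HSV)
    m=(hsv[...,0]>100)&(hsv[...,0]<130)&(hsv[...,1]>150)&(abs(P[...,2]-.072)<.012)&(P[...,0]>.38)&(P[...,1]>.05)
    p=P[m];q=(p[:,:2]-s["tcp_pos"][:2])@R
    A=np.c_[q,np.ones(len(q))];k=np.linalg.lstsq(A,p[:,2],rcond=None)[0]
    print(n,len(q),np.percentile(q*1000,[1,99],axis=0),k,cv2.minAreaRect((q*1000).astype(np.float32)))
go(.5423,.2045,.15,-11.1)
```

```text
[0.48238278 0.21535724 0.15041108] [ 0.33066268 -1.02744002 -1.73390542] -11.091204240064052 [ 4.18830086e-01  3.50351977e-01 -2.48720207e-01  9.73136905e-01
  2.31165326e-03 -2.52918617e+00]
scene 987 [[-14.98324445 -77.16379263]
 [ 95.06406162  76.53139612]] [-0.03279171  0.00341878  0.07340827] ((39.087425231933594, -0.34191131591796875), (159.84690856933594, 114.55192565917969), 89.97215270996094)
top 1222 [[-15.64301894 -77.66298781]
 [ 88.36782941  38.71893023]] [-0.00722253  0.00487276  0.07320108] ((36.95641326904297, -13.219772338867188), (130.96829223632812, 107.1483383178711), 89.46728515625)
trans [ 0.1521 -0.0019  0.0011] yaw 0.0
```

View pics/scene2.png

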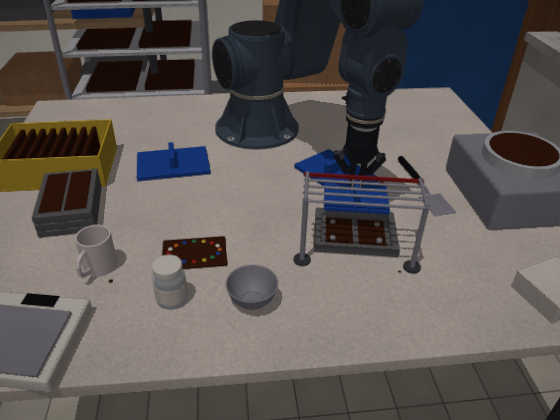

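The plate is level in hand at about (357,185), lying in front of the guard. I advance it under the guard at TCP z = 0.15 and then lower it.

Call:
{"api": "send_rows", "payload": {"translation": [[0.02, 0, 0], [0.05, -0.001, 0], [0.08, -0.001, 0], [0.11, -0.002, 0], [0.135, -0.002, 0], [0.151, -0.002, 0], [0.151, -0.002, 0], [0.151, -0.002, 0.02], [0.151, -0.002, 0.04], [0.151, -0.002, 0.055], [0.151, -0.002, 0.055]], "yaw": [0, 0, 0, 0, 0, 0, 0, 0, 0, 0, 0], "grip": [1, 1, 1, 1, 1, 1, 1, 1, 1, 1, 1]}}

```text
time_s: 16.1
tcp_pos: [0.5414, 0.2053, 0.1276]
orientation: [-0.001, 0.995, -0.096, -0.002]
contact_force: [-0.6, 0.3, -2.1]
width: 0.12
grasp_force: 78.4
```

Run:
```python
from h import *
s=manip.read_state();print(s["tcp_pos"],s["contact_force"],yaw_of(s["orientation"]))
go(.5418,.2046,.108,-11.1)
im,d=imaging.read_camera("scene");cv2.imwrite("pics/s3.png",cv2.resize(im[150:290,280:450],None,fx=4,fy=4,interpolation=2))
```

```text
[0.54144428 0.20525083 0.12762302] [-0.57095428  0.28838906 -2.13832255] -11.047902293562808
trans [0.0012 0.0014 0.0491] yaw 0.0003
```

View pics/s3.png

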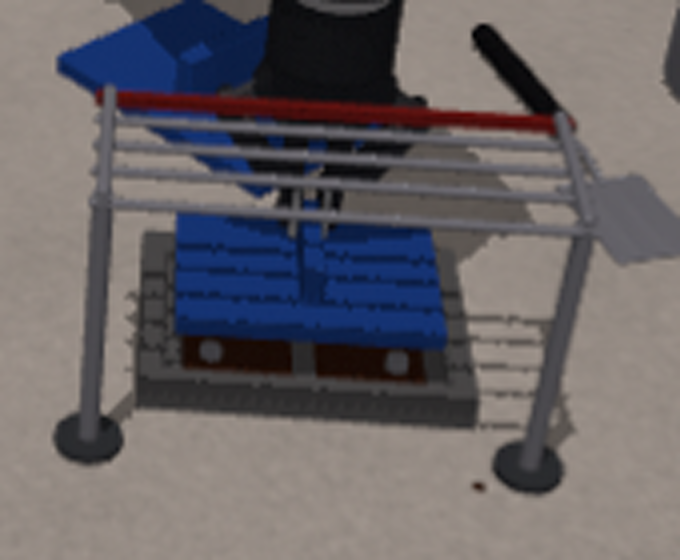

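The plate hovers squarely over the recess and clear of the guard. I lower it gently.

Call:
{"api": "send_rows", "payload": {"translation": [[0.001, 0.001, 0.01], [0.001, 0.001, 0.02], [0.001, 0.001, 0.03], [0.001, 0.001, 0.035], [0.001, 0.001, 0.04], [0.001, 0.001, 0.04]], "yaw": [0, 0, 0, 0, 0, 0], "grip": [1, 1, 1, 1, 1, 1]}}

```text
time_s: 16.9
tcp_pos: [0.5421, 0.2049, 0.1122]
orientation: [-0.001, 0.995, -0.096, -0.001]
contact_force: [0.2, -0.5, -3.1]
width: 0.117
grasp_force: 78.4
```

Call:
{"api": "send_rows", "payload": {"translation": [[0, 0, 0.004], [0, 0, 0.008], [0, 0, 0.01], [0, 0, 0.01]], "yaw": [0, 0, 0, 0], "grip": [1, 1, 1, 1]}}

```text
time_s: 17.4
tcp_pos: [0.5421, 0.2049, 0.1082]
orientation: [-0.001, 0.995, -0.096, -0.001]
contact_force: [0.1, 0.2, -2.0]
width: 0.115
grasp_force: 78.4
```

Call:
{"api": "send_rows", "payload": {"translation": [[0, 0, 0.0025], [0, 0, 0.005], [0, 0, 0.0075], [0, 0, 0.0075]], "yaw": [0, 0, 0, 0], "grip": [1, 1, 1, 1]}}

```text
time_s: 17.9
tcp_pos: [0.5421, 0.2049, 0.1054]
orientation: [-0.001, 0.995, -0.096, -0.001]
contact_force: [-1.4, -1.2, 2.4]
width: 0.117
grasp_force: 79.2
```

Call:
{"api": "send_rows", "payload": {"translation": [[0, 0, 0], [0, 0, 0], [0, 0, 0], [0, 0, 0], [-0.05, 0, 0], [-0.1, 0, 0], [-0.15, 0, 0], [-0.15, 0, -0.05], [-0.15, 0, -0.1], [-0.15, 0, -0.12], [-0.15, 0, -0.12]], "yaw": [0, 0, 0, 0, 0, 0, 0, 0, 0, 0, 0], "grip": [-0.2, -1, -1, -1, -1, -1, -1, -1, -1, -1, -1]}}

```text
time_s: 19.27
tcp_pos: [0.4835, 0.2164, 0.1535]
orientation: [-0.001, 0.995, -0.096, -0.001]
contact_force: [0.3, -0.8, 0.2]
width: 1.005
grasp_force: 0.0
```

```bash
cat >> h.py <<'E'
MC=np.array([.5806,.197]);MY=-11.1
def mf(p):
    a=np.radians(MY);R=np.array([[np.cos(a),-np.sin(a)],[np.sin(a),np.cos(a)]]);return (np.asarray(p)-MC)@R
def mw(x,y):
    a=np.radians(MY);R=np.array([[np.cos(a),-np.sin(a)],[np.sin(a),np.cos(a)]]);return MC+R@np.array([x,y])
def seat(name,tag):
    im,d=imaging.read_camera(name);P=grid(name,d);hsv=cv2.cvtColor(im,cv2.COLOR_BGR2HSV)
    q=mf(P[...,:2]);m=(hsv[...,0]>100)&(hsv[...,0]<130)&(hsv[...,1]>150)&(abs(q[...,0])<.075)&(abs(q[...,1])<.1)&(P[...,2]>0)&(P[...,2]<.045)
    A=np.c_[q[m],np.ones(m.sum())];z=P[...,2][m]
    for _ in range(5):
        k=np.linalg.lstsq(A,z,rcond=None)[0];g=abs(A@k-z)<.004;A,z=A[g],z[g]
    print(tag,name,len(z),"plate top centre mm",k[2]*1000,"rise mm at +33x,+56y",k[0]*33,k[1]*56,np.percentile(A[:,:2]*1000,[1,99],axis=0).round(1).tolist())
    rim=(hsv[...,1]<60)&(np.maximum(abs(q[...,0])/75,abs(q[...,1])/100)<.00097)&((abs(q[...,0])>.064)|(abs(q[...,1])>.089))&(abs(P[...,2]-.022)<.006)
    print("   rim z",np.median(P[...,2][rim])*1000,rim.sum())
    return im
E
python3 - <<'E'
from h import *
s=manip.read_state();print(s["time_s"],s["tcp_pos"],s["contact_force"],s["width"],yaw_of(s["orientation"]),s["q"][5], mf(s["tcp_pos"][:2]))
im=seat("scene","rel");seat("top","rel")
cv2.imwrite("pics/s4.png",cv2.resize(im[150:290,280:450],None,fx=4,fy=4,interpolation=2))
E
```

```text
19.275 [0.48353747 0.21637173 0.15350723] [ 0.33513946 -0.78807139  0.22971388] 1.0053770887049693 -11.05911324886571 -2.528950206769143 [-0.09897623  0.00032267]
rel scene 1637 plate top centre mm 26.781893767597985 rise mm at +33x,+56y 1.342354542306497 0.28659416728814746 [[-55.0, -79.0], [55.1, 78.3]]
   rim z 21.14646829975444 517
rel top 1467 plate top centre mm 26.952109191146757 rise mm at +33x,+56y 1.4078793695617413 0.25493522341288405 [[-56.0, -76.2], [33.8, 75.4]]
   rim z 21.150929040998353 303
```

View pics/s4.png

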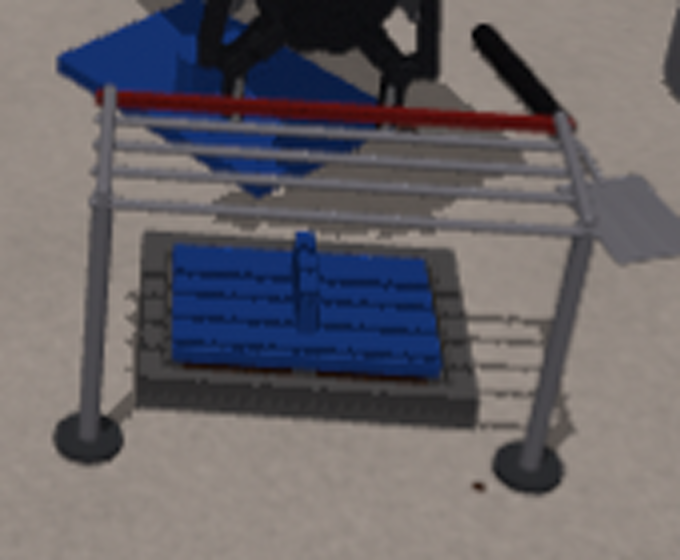

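The plate sits in the recess on its pins, about 5.7 mm proud with the far side slightly higher. I turn the open gripper 90°, so one finger reaches under the guard onto the far part of the rib top while the body stays in front of the bar.

Call:
{"api": "send_rows", "payload": {"translation": [[0, 0, 0], [0, 0, 0], [0, 0, 0], [0, 0, 0], [0, 0, 0], [0, 0, 0], [0, 0, 0], [0, 0, 0], [0, 0, 0], [0, 0, 0], [0, 0, 0], [0, 0, 0.04], [0, 0, 0.05], [0, 0, 0.05]], "yaw": [0.04, 0.09, 0.14, 0.19, 0.24, 0.29, 0.34, 0.39, 0.44, 0.48, 0.5, 0.5, 0.5, 0.5], "grip": [-1, -1, -1, -1, -1, -1, -1, -1, -1, -1, -1, -1, -1, -1]}}

```text
time_s: 21.12
tcp_pos: [0.483, 0.2162, 0.133]
orientation: [-0.001, -0.636, 0.772, 0.002]
contact_force: [0.6, -0.2, 0.4]
width: 1.0
grasp_force: 0.0
```

Run:
```python
from h import *
s=manip.read_state();print(s["time_s"],s["tcp_pos"],s["contact_force"],s["width"],yaw_of(s["orientation"]),s["q"][4:])
im,d=imaging.read_camera("scene");cv2.imwrite("pics/s5.png",cv2.resize(im[130:290,270:450],None,fx=4,fy=3.75,interpolation=2))
P=grid("scene",d);q=mf(P[...,:2]);z=P[...,2]
x,y=mf(s["tcp_pos"][:2])
# gripper cloud: extents by height
for a,b in ((.06,.08),(.08,.1),(.1,.12),(.12,.14),(.14,.16),(.185,.2),(.2,.22),(.22,.24)):
    m=(z>a)&(z<b)&(abs(q[...,1]-y)<.045)&(q[...,0]<.003)&(q[...,0]>-.2)
    if m.sum(): print(a,m.sum(),"x rel tcp",(np.percentile(q[m][:,0],[1,99])-x).round(4),"zmin",z[m].min().round(4))
w=mw(-.0395,-.0003);go(w[0],w[1],.13,-101.1)
```

```text
21.125 [0.48299548 0.21620929 0.13297881] [ 0.60738734 -0.24187743  0.36945344] 0.9996376836893063 258.94818626590063 [ 0.00250921 -0.95816924]
0.06 12 x rel tcp [0.0503 0.0568] zmin 0.0717
0.08 34 x rel tcp [-0.0435  0.0613] zmin 0.0804
0.1 12 x rel tcp [-0.0472  0.0621] zmin 0.1007
0.12 52 x rel tcp [-0.0275  0.0788] zmin 0.1205
0.14 85 x rel tcp [-0.0152  0.0748] zmin 0.14
0.185 134 x rel tcp [0.0119 0.0431] zmin 0.185
0.2 233 x rel tcp [0.006  0.0431] zmin 0.2001
0.22 287 x rel tcp [0.0026 0.0426] zmin 0.2201
trans [ 0.0015 -0.1494  0.0085] yaw 0.0003
```

View pics/s5.png

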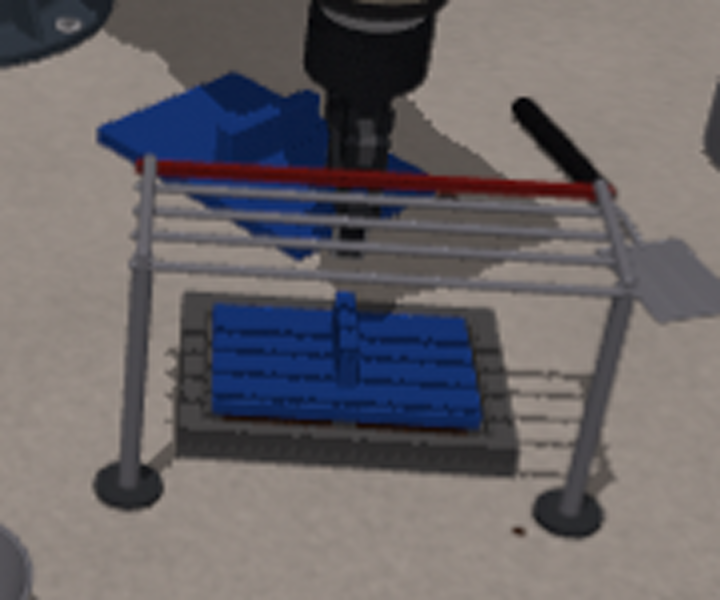

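Run:
```python
from h import *
s=manip.read_state();x,y=mf(s["tcp_pos"][:2])
for n in ("scene","top"):
    im,d=imaging.read_camera(n);P=grid(n,d);q=mf(P[...,:2])-[x,y];z=P[...,2]-s["tcp_pos"][2]
    dark=im.max(2)<70
    for a in np.arange(-.065,.11,.01):
        m=(z>a)&(z<a+.01)&(abs(q[...,1])<.045)&(abs(q[...,0])<.1)&dark
        if m.sum()>2: print(n,"dz",a.round(3),m.sum(),"x",(np.percentile(q[m][:,0],[3,97])*1000).round(0),"y",(np.percentile(q[m][:,1],[3,97])*1000).round(0))
```

```text
scene dz -0.065 5 x [50. 52.] y [-6.  7.]
scene dz -0.055 8 x [-27.  60.] y [-10.   4.]
scene dz -0.045 11 x [-14.  60.] y [-7.  8.]
scene dz -0.035 12 x [-42.  62.] y [-11.   5.]
scene dz -0.015 25 x [50. 77.] y [-13.  11.]
scene dz -0.005 21 x [-31.  79.] y [-18.  10.]
scene dz 0.005 28 x [24. 77.] y [-18.  12.]
scene dz 0.015 41 x [-11.  72.] y [-20.  17.]
scene dz 0.025 99 x [-7. 73.] y [-20.  19.]
scene dz 0.035 103 x [24. 73.] y [-12.  10.]
scene dz 0.045 36 x [35. 72.] y [-11.   9.]
scene dz 0.055 96 x [17. 42.] y [-35.  27.]
scene dz 0.065 114 x [ 8. 41.] y [-38.  32.]
scene dz 0.075 119 x [15. 42.] y [-35.  32.]
scene dz 0.085 123 x [11. 42.] y [-37.  30.]
scene dz 0.095 142 x [ 5. 41.] y [-36.  32.]
scene dz 0.105 18 x [23. 43.] y [-35.  26.]
top dz -0.055 3 x [45. 45.] y [-9. -3.]
top dz -0.035 4 x [45. 51.] y [-10.  -9.]
top dz -0.025 4 x [45. 54.] y [-12. -10.]
top dz -0.015 33 x [50. 72.] y [-11.   4.]
top dz -0.005 18 x [38. 73.] y [-14.  -7.]
top dz 0.005 13 x [35. 71.] y [-16. -10.]
top dz 0.015 9 x [58. 71.] y [-11. -10.]
top dz 0.025 14 x [53. 69.] y [-11.  -3.]
top dz 0.035 28 x [57. 68.] y [-12.  10.]
top dz 0.045 5 x [61. 67.] y [-11.   8.]
top dz 0.055 13 x [-17.  23.] y [-36. -28.]
top dz 0.065 27 x [-17.  22.] y [-36. -30.]
top dz 0.075 18 x [-15.  19.] y [-37. -32.]
top dz 0.085 10 x [-14.  11.] y [-37. -33.]
```

The linkage stands 72 mm out and up to 50 mm above the TCP, so pressing the rib top would foul the guard. Pressing the plate's top face beside the rib leaves enough room, with the TCP at about 0.09–0.10. First I press far-left, at mould x≈+10, y=+50.

Run:
```python
from h import *
for p in ((-.099,.05,.133),(-.099,.05,.10),(-.041,.05,.10),(-.041,.05,.092)):
    w=mw(*p[:2]);go(w[0],w[1],p[2],-101.1)
```

```text
trans [-0.1241 -0.0002  0.0019] yaw 0.0003
trans [-0.1241 -0.0002  0.0844] yaw 0.0003
trans [-0.124  -0.1452  0.0844] yaw 0.0003
trans [-0.124  -0.1452  0.1044] yaw 0.0003
```

Call:
{"api": "send_rows", "payload": {"translation": [[-0.06, 0, 0], [-0.124, 0, 0], [-0.124, 0, 0.04], [-0.124, 0, 0.084], [-0.124, 0, 0.084], [-0.124, -0.04, 0.084], [-0.124, -0.08, 0.084], [-0.124, -0.12, 0.084], [-0.124, -0.145, 0.084], [-0.124, -0.145, 0.084], [-0.124, -0.145, 0.084], [-0.124, -0.145, 0.094], [-0.124, -0.145, 0.1], [-0.124, -0.145, 0.1]], "yaw": [0, 0, 0, 0, 0, 0, 0, 0, 0, 0, 0, 0, 0, 0], "grip": [-1, -1, -1, -1, -1, -1, -1, -1, -1, -1, -1, -1, -1, -1]}}

```text
time_s: 23.02
tcp_pos: [0.5493, 0.254, 0.093]
orientation: [-0.001, -0.636, 0.772, 0.001]
contact_force: [-0.2, 0.1, 1.0]
width: 1.0
grasp_force: 0.0
```

Run:
```python
from h import *
s=manip.read_state();print(s["time_s"],s["tcp_pos"],s["contact_force"],mf(s["tcp_pos"][:2]))
im=seat("scene","pre")
cv2.imwrite("pics/s6.png",cv2.resize(im[130:290,270:450],None,fx=4,fy=3.75,interpolation=2))
```

```text
23.025 [0.5493201  0.25397037 0.09304963] [-0.16307343  0.12515586  0.9657341 ] [-0.04166278  0.04988254]
pre scene 1485 plate top centre mm 26.794608011654443 rise mm at +33x,+56y 1.2816542311165338 0.2081559830547807 [[-54.7, -79.1], [55.0, 78.2]]
   rim z 21.09481592077718 491
```

View pics/s6.png

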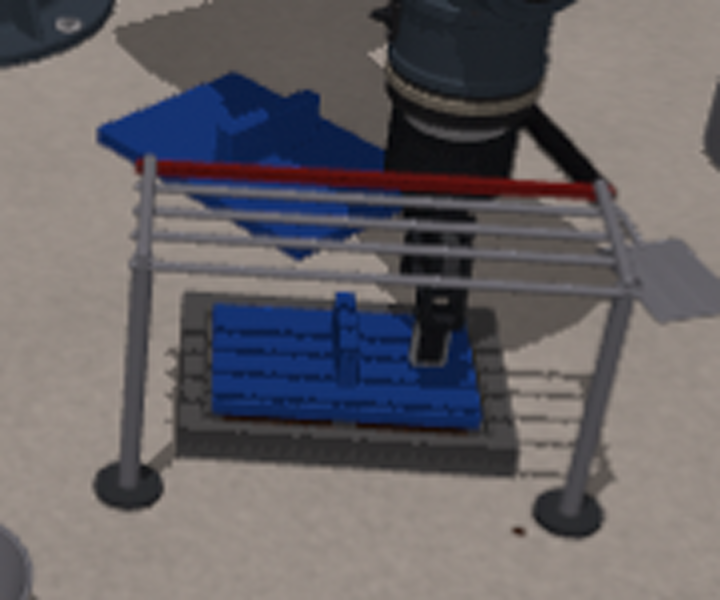

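The finger is under the guard just above the plate at (430,360), with no contact yet. I press in small steps.

Call:
{"api": "send_rows", "payload": {"translation": [[0, 0, 0.003], [0, 0, 0.005], [0, 0, 0.0075], [0, 0, 0.01], [0, 0, 0.01]], "yaw": [0, 0, 0, 0, 0], "grip": [-1, -1, -1, -1, -1]}}

```text
time_s: 23.7
tcp_pos: [0.5496, 0.254, 0.0892]
orientation: [-0.0, -0.636, 0.772, 0.001]
contact_force: [-0.4, -0.8, 0.1]
width: 0.998
grasp_force: 0.0
```

Call:
{"api": "send_rows", "payload": {"translation": [[0, 0, 0.0025], [0, 0, 0.005], [0, 0, 0.005]], "yaw": [0, 0, 0], "grip": [-1, -1, -1]}}

```text
time_s: 24.08
tcp_pos: [0.5497, 0.254, 0.0876]
orientation: [-0.0, -0.636, 0.772, 0.001]
contact_force: [-1.3, 0.2, 3.4]
width: 1.001
grasp_force: 2.0
```

Call:
{"api": "send_rows", "payload": {"translation": [[0, 0, 0.0025], [0, 0, 0.005], [0, 0, 0.0075], [0, 0, 0.0075]], "yaw": [0, 0, 0, 0], "grip": [-1, -1, -1, -1]}}

```text
time_s: 24.58
tcp_pos: [0.5502, 0.2542, 0.0854]
orientation: [0.001, -0.636, 0.772, 0.001]
contact_force: [-2.2, -1.6, 13.9]
width: 1.0
grasp_force: 6.7
```

Run:
```python
from h import *
s=manip.read_state();print(s["time_s"],s["tcp_pos"],s["contact_force"])
seat("scene","p1")
```

```text
24.575 [0.55022333 0.25415898 0.08537222] [-2.21621083 -1.56667713 13.8653315 ]
p1 scene 1533 plate top centre mm 26.026257376935824 rise mm at +33x,+56y -0.0473295180871729 -0.9124279354015856 [[-54.3, -79.0], [55.9, 78.6]]
   rim z 21.15490732734375 473
```

Call:
{"api": "send_rows", "payload": {"translation": [[0, 0, 0.0025], [0, 0, 0.005], [0, 0, 0.0075], [0, 0, 0.0075]], "yaw": [0, 0, 0, 0], "grip": [-1, -1, -1, -1]}}

```text
time_s: 25.12
tcp_pos: [0.5504, 0.2545, 0.0827]
orientation: [0.001, -0.636, 0.772, 0.001]
contact_force: [-3.6, -0.0, 17.4]
width: 1.004
grasp_force: 8.8
```

Run:
```python
from h import *
s=manip.read_state();print(s["time_s"],s["tcp_pos"],s["contact_force"])
seat("scene","p2")
```

```text
25.125 [0.55035706 0.25446903 0.08271985] [-3.63079181e+00 -1.13063717e-02  1.73692371e+01]
p2 scene 1518 plate top centre mm 24.72365161543433 rise mm at +33x,+56y -0.21230663163545438 -2.5037672214854103 [[-53.1, -78.8], [55.3, 78.7]]
   rim z 21.132431680523425 475
```

Call:
{"api": "send_rows", "payload": {"translation": [[0, 0, -0.02], [0, 0, -0.04], [0, 0.05, -0.04], [0, 0.12, -0.04], [0, 0.185, -0.04], [0.06, 0.185, -0.04], [0.13, 0.185, -0.04], [0.2, 0.185, -0.04], [0.25, 0.185, -0.04], [0.25, 0.13, -0.04], [0.25, 0.06, -0.04], [0.25, 0.01, -0.04], [0.25, 0, -0.04], [0.25, 0, -0.04], [0.25, 0, -0.025], [0.25, 0, -0.012], [0.25, 0, -0.012]], "yaw": [0, 0, 0, 0, 0, 0, 0, 0, 0, 0, 0, 0, 0, 0, 0, 0, 0], "grip": [-1, -1, -1, -1, -1, -1, -1, -1, -1, -1, -1, -1, -1, -1, -1, -1, -1]}}

```text
time_s: 27.3
tcp_pos: [0.5301, 0.1559, 0.0857]
orientation: [-0.0, -0.636, 0.772, 0.001]
contact_force: [-0.1, -0.0, 0.8]
width: 0.999
grasp_force: 0.6
```

Run:
```python
from h import *
s=manip.read_state();print(s["time_s"],s["tcp_pos"],s["contact_force"],mf(s["tcp_pos"][:2]))
seat("scene","p3")
```

```text
27.3 [0.53009282 0.1559366  0.0857444 ] [-0.09578241 -0.02249669  0.77281869] [-0.04165672 -0.05001895]
p3 scene 1536 plate top centre mm 23.73016165213803 rise mm at +33x,+56y 0.056075034923975746 -1.37661575263894 [[-54.3, -78.9], [55.2, 78.7]]
   rim z 21.077696906576353 487
```

Call:
{"api": "send_rows", "payload": {"translation": [[0, 0, 0.0025], [0, 0, 0.005], [0, 0, 0.0075], [0, 0, 0.009], [0, 0, 0.009]], "yaw": [0, 0, 0, 0, 0], "grip": [-1, -1, -1, -1, -1]}}

```text
time_s: 27.98
tcp_pos: [0.5303, 0.1557, 0.0829]
orientation: [-0.0, -0.636, 0.772, 0.001]
contact_force: [-5.5, -3.3, 14.8]
width: 0.994
grasp_force: 7.3
```

Run:
```python
from h import *
s=manip.read_state();print(s["time_s"],s["tcp_pos"],s["contact_force"])
seat("scene","p4")
```

```text
27.975 [0.53033493 0.15567711 0.08292481] [-5.52188105 -3.31290959 14.83665845]
p4 scene 1570 plate top centre mm 22.6127427082673 rise mm at +33x,+56y -0.47560302321502457 -0.050104416030406274 [[-53.8, -78.6], [55.6, 78.4]]
   rim z 21.057043640798558 486
```

Call:
{"api": "send_rows", "payload": {"translation": [[0, 0, 0.0025], [0, 0, 0.005], [0, 0, 0.0065], [0, 0, 0.0065]], "yaw": [0, 0, 0, 0], "grip": [-1, -1, -1, -1]}}

```text
time_s: 28.52
tcp_pos: [0.5303, 0.1557, 0.0814]
orientation: [0.0, -0.636, 0.772, 0.001]
contact_force: [-15.6, -4.6, 36.3]
width: 1.0
grasp_force: 17.8
```

Run:
```python
from h import *
s=manip.read_state();print(s["time_s"],s["tcp_pos"],s["contact_force"])
seat("scene","p5")
```

```text
28.525 [0.530265   0.15565519 0.08136111] [-15.57993144  -4.55180839  36.30861722]
p5 scene 1557 plate top centre mm 21.601899310166257 rise mm at +33x,+56y -0.09301523387751041 0.367865664989558 [[-53.9, -78.6], [55.3, 78.4]]
   rim z 21.195762132990456 495
```

Call:
{"api": "send_rows", "payload": {"translation": [[0, 0, -0.02], [0, 0, -0.04], [0, 0.05, -0.04], [0, 0.12, -0.04], [0, 0.185, -0.04], [-0.06, 0.185, -0.04], [-0.13, 0.185, -0.04], [-0.2, 0.185, -0.04], [-0.25, 0.185, -0.04], [-0.25, 0.13, -0.04], [-0.25, 0.06, -0.04], [-0.25, 0.01, -0.04], [-0.25, 0, -0.04], [-0.25, 0, -0.04], [-0.25, 0, -0.02], [-0.25, 0, -0.0075], [-0.25, 0, -0.005], [-0.25, 0, -0.0025], [-0.25, 0, 0], [-0.25, 0, 0]], "yaw": [0, 0, 0, 0, 0, 0, 0, 0, 0, 0, 0, 0, 0, 0, 0, 0, 0, 0, 0, 0], "grip": [-1, -1, -1, -1, -1, -1, -1, -1, -1, -1, -1, -1, -1, -1, -1, -1, -1, -1, -1, -1]}}

```text
time_s: 31.08
tcp_pos: [0.5491, 0.2542, 0.0813]
orientation: [0.0, -0.636, 0.772, 0.001]
contact_force: [-14.7, -2.0, 28.9]
width: 0.999
grasp_force: 14.5
```

Run:
```python
from h import *
s=manip.read_state();print(s["time_s"],s["tcp_pos"],s["contact_force"],mf(s["tcp_pos"][:2]))
seat("scene","p6")
```

```text
31.075 [0.54908795 0.25418769 0.08132066] [-14.67313668  -2.00361048  28.93440209] [-0.04193243  0.0500511 ]
p6 scene 1541 plate top centre mm 21.17653257359936 rise mm at +33x,+56y -0.05115668743175321 -0.05961306677889383 [[-53.8, -78.6], [55.4, 78.4]]
   rim z 21.075585484567387 492
```

Call:
{"api": "send_rows", "payload": {"translation": [[0, 0, 0.0015], [0, 0, 0.0015], [0, 0, -0.02], [0, 0.05, -0.03], [0, 0.108, -0.03], [0, 0.108, -0.03], [0, 0.108, -0.02], [0, 0.108, -0.01], [0, 0.108, -0.005], [0, 0.108, -0.0025], [0, 0.108, 0], [0, 0.108, 0]], "yaw": [0, 0, 0, 0, 0, 0, 0, 0, 0, 0, 0, 0], "grip": [-1, -1, -1, -1, -1, -1, -1, -1, -1, -1, -1, -1]}}

```text
time_s: 32.62
tcp_pos: [0.5075, 0.2621, 0.0813]
orientation: [0.0, -0.636, 0.772, 0.001]
contact_force: [-11.8, -5.0, 26.6]
width: 1.004
grasp_force: 13.3
```

Call:
{"api": "send_rows", "payload": {"translation": [[0, 0, 0.0015], [0, 0, 0.0015], [0, 0, -0.02], [0, 0.03, -0.04], [0, 0.08, -0.04], [0.06, 0.08, -0.04], [0.13, 0.08, -0.04], [0.2, 0.08, -0.04], [0.25, 0.08, -0.04], [0.25, 0.03, -0.04], [0.25, 0, -0.04], [0.25, 0, -0.02], [0.25, 0, -0.0075], [0.25, 0, -0.005], [0.25, 0, -0.0025], [0.25, 0, 0], [0.25, 0, 0.0015], [0.25, 0, 0.0015]], "yaw": [0, 0, 0, 0, 0, 0, 0, 0, 0, 0, 0, 0, 0, 0, 0, 0, 0, 0], "grip": [-1, -1, -1, -1, -1, -1, -1, -1, -1, -1, -1, -1, -1, -1, -1, -1, -1, -1]}}

```text
time_s: 34.88
tcp_pos: [0.4874, 0.1643, 0.0811]
orientation: [0.0, -0.636, 0.772, 0.001]
contact_force: [-20.5, -6.5, 48.4]
width: 1.0
grasp_force: 24.1
```

Run:
```python
from h import *
s=manip.read_state();print(s["time_s"],s["tcp_pos"],s["contact_force"],mf(s["tcp_pos"][:2]))
seat("scene","p7")
```

```text
34.875 [0.48742992 0.16429746 0.0811    ] [-20.50383964  -6.45605715  48.39584236] [-0.08513116 -0.05002805]
p7 scene 1668 plate top centre mm 21.188975436783508 rise mm at +33x,+56y -0.026508060497391003 0.04009295248454045 [[-53.9, -78.6], [55.3, 78.3]]
   rim z 20.977839528659118 494
```

Call:
{"api": "send_rows", "payload": {"translation": [[0, 0, -0.02], [0, 0, -0.04], [0, 0.08, -0.05], [0, 0.16, -0.1], [0, 0.25, -0.2], [0, 0.28, -0.3], [0, 0.28, -0.3], [0, 0.28, -0.3]], "yaw": [0, 0, 0, 0, 0, 0, 0, 0], "grip": [-1, -1, -1, -1, -1, -1, -1, -1]}}

```text
time_s: 35.92
tcp_pos: [0.3782, 0.1854, 0.1992]
orientation: [-0.0, -0.636, 0.772, 0.001]
contact_force: [-0.0, -0.4, -0.8]
width: 1.004
grasp_force: 0.0
```

Run:
```python
from h import *
s=manip.read_state();print(s["time_s"],s["tcp_pos"],s["contact_force"],mf(s["tcp_pos"][:2]))
for _ in range(4): im=seat("scene","end")
seat("top","end");t=seat("top","end");cv2.imwrite("pics/s7.png",im)
```

```text
35.925 [0.3782488  0.18541738 0.19919131] [-0.03384886 -0.40829528 -0.81717903] [-0.19633584 -0.050323  ]
end scene 1717 plate top centre mm 21.12698839585109 rise mm at +33x,+56y 0.025490607180637725 0.019834223629305536 [[-53.9, -78.5], [55.3, 78.5]]
   rim z 21.221224867942922 511
end scene 1718 plate top centre mm 21.130307918035523 rise mm at +33x,+56y -0.02596628168008171 0.03951850743658433 [[-53.5, -78.6], [55.1, 78.4]]
   rim z 21.232805743592763 508
end scene 1716 plate top centre mm 21.154535404771988 rise mm at +33x,+56y 0.006092265007025364 0.05937790661150005 [[-54.3, -78.5], [55.3, 78.2]]
   rim z 21.102227263035793 525
end scene 1705 plate top centre mm 21.076586622432607 rise mm at +33x,+56y -0.033595746711697974 0.046909119868823956 [[-53.8, -78.5], [55.1, 78.5]]
   rim z 21.099395947373353 514
end top 1737 plate top centre mm 21.245102636951188 rise mm at +33x,+56y 0.08898616998510883 0.08512752357398862 [[-55.7, -75.9], [35.3, 77.1]]
   rim z 21.071987666703265 573
end top 1709 plate top centre mm 21.226135641334814 rise mm at +33x,+56y 0.06523072235981918 -0.08064579955934711 [[-55.4, -76.3], [35.1, 77.0]]
   rim z 21.232019086670892 576
```

View pics/s7.png

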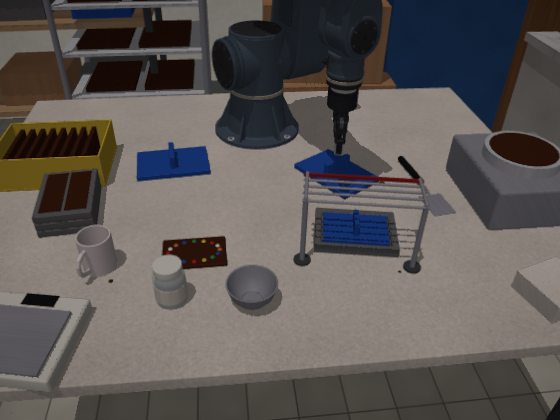

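The plate at (357,229) is flush with the rim to within 0.1 mm and level. The bystanders have not moved and the gripper is clear, so I hand the job in.

```bash
python3 -c "
from h import *
print(order.job_done())"
```

```text
the job is handed in; nothing more can be done
None
```

The cover plate is in the mould recess, pressed home and level, flush with the rim to within about 0.1 mm by camera. The highest press reading, taken at the end of each move, was about 53 N. The bystanders look unmoved in the pictures, there was no sign of contact with the guard, and the job is handed in at about 36 s of the 72 s limit.

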